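# Run the gravity camera slider and settle it on the stop clip

### The job

Film the gliding shot: press the slider's release plunger fully down so that the camera carriage rolls off, and let it run untouched until its pointer has passed the first clip. Then catch the carriage by the post at its side and bring it so smoothly to rest, with its pointer at the tall stop clip, that the camera barely rocks on its springy mount and the carriage never runs into the rail's end. Finish while still holding it steady there, because it would roll on if let go; leave everything else on the desk alone.

Things in the scene. Friction and masses are not known exactly. Their poses are not given: they have to be found in the camera images.
- slider: Fixed camera slider: two aluminium tubes 700 mm long on two feet, tilted 0.046 rad. Origin on the table under mid-length; +z up, +y along the rails to the raised end, -x the robot's side. The carriage rolls towards -y, falling 46 mm per metre. Tube axes 95 mm above the table at mid-length. At the start the post stands at x -100, y +242 mm, its top 165 mm above the table.
- carriage (a joint): How far the camera carriage has rolled (m): 0 latched at the top, 0.50 on the lower end buffer, not to be hit. Carriage with camera nominally 1.0 kg (25 % less to 50 % more). Only gravity drives it (about 0.45 N along the rails); drag about 1.3 N s/m plus 0.15 N friction: it gathers speed over 0.6 to 1.2 s; free, it passes the stop clip at 0.13 to 0.3 m/s.
- camera (a joint): Rocking of the camera on its rubber mount (rad), 0 at rest, positive towards the raised end. Camera 200 g, 82 mm along the rail, 46 mm across, lens on the far side; pivot 36 mm above the tube axes, centre 50 mm above the pivot, swings at about 1.5 Hz, hardly damped. A sudden change of speed by 0.1 m/s rocks it about 0.1 rad; its own release by up to 0.07; more than 0.11 rad spoils the shot.
- post (a point): Top centre of the catch post: upright steel pin 16 mm thick, 45 mm tall, at the end of a flat side arm (12 mm thick) 100 mm from the rails' middle on the robot's side. Its upper 33 mm are free all round. A shut gripper in front of it (downhill) or a light grip can hold it. The deck's edge is 55 mm from the pin's axis; the camera's top is 55 mm above this point, its near side 77 mm away.
- pointer (a point): Base of the carriage's pointer, a small steel blade on the far side, 66 mm from the rails' middle, at the same place along the rail as the post. Axes: y along the rail uphill, x away from the robot.
- first_mark (a point): Point beside the first (short, 28 mm fin) clip on the far tube, on the line along which the pointer's base point travels; the pointer passes it when carriage is 0.11.
- stop_mark (a point): The same point at the tall (70 mm fin) stop clip further down; where along the rail the clip is clamped differs from run to run, 0.35 to 0.43 m down from the pointer's start. Axes as for pointer. The pointer is to stop at this point.
- plunger (a joint): Release plunger: 0 up (its tooth blocks the carriage's side arm), 0.022 m fully down; it moves straight down with about 3 N of friction, stays where it is left, and frees the carriage from about 0.012 m on.
- plunger_top (a point): Centre of the top of the plunger's round black cap, 34 mm wide, 140 mm from the rails' middle on the robot's side, 92 mm downhill of the post's start; 134 mm above the table when up. The moving post passes 40 mm beyond the cap's centre.
- mug: White mug, 80 mm wide, 95 mm tall, bystander; origin under its centre.
- oil: Small amber bottle, 44 mm wide, 110 mm tall, bystander; origin under its centre.
- lens_cap: Flat black lens cap, 60 mm wide, 12 mm thick, lying on the table in front of the slider, bystander.
- filter_case: Flat round black case, 72 mm wide, 22 mm thick, lying on the table under the rails, bystander.

How it is judged:
By the outcome, as a careful person would: the job done as asked, in the order asked, and still so for the second after the job is handed in, while the arm keeps its last pose, push and grip.
It also fails if it takes over 45 s, if anything falls off the work surface, if the arm or the gripper's body presses on something with over 40 N, if the wrist force passes 120 N, or if a joint passes its speed limit or range.

### The arm

A 6-joint arm with a two-finger parallel gripper is mounted at the origin on the work surface. World frame = base frame: x ahead of the robot, y to its left, z up, the work surface at z = 0. Lengths are in mm, angles in degrees, forces in N, time in s.
With the tool pointing down it reaches from about 300 to 850 mm from the base axis. Payload 4.2 kg.
Tool frame: the origin (TCP) lies midway between the tips of the shut fingers; the grasp point (between the pads) lies 19 mm behind it (env.grip_point_offset is the distance from the TCP to the grasp point, in mm); z points along the fingers, x is the direction in which the jaws open and shut, and the axes are right-handed (so a half turn about z gives the same grasp; the last joint's range is limited). The gripper opens to 91 mm and grips with 3 to 60 N. Pads are 32 mm wide; open, the fingers measure 118 mm over their backs; the gripper's body (76 mm by 178 mm) begins 60 mm behind the grasp point.
Start: joints at [-77.349, 18.312, 89.639, -0, 72.044, -1.146], TCP at [137.128, -558.426, 213.976] pointing down, gripper open.
Joint ranges: [-177.97, 177.97], [-48.28, 115.42], [12.27, 149.76], [-77.06, 257.06], [2.81, 150.46], [-146.56, 146.56]. Speed limits (degrees/s): [147.25, 147.25, 180, 180, 180, 180].

### API

Orientations are given as [roll, pitch, yaw] about the fixed x, y, z axes, in that order (R = Rz(yaw) Ry(pitch) Rx(roll)).
In Python, from workcell import env gives the robot as it stands.
- The arm moves only by the shell command python3 -m pendant 'ROWS' [FORCE]. ROWS is JSON, a list of rows, each an object with "xyz": the shift along the tool's x, y, z in m, a list of three; "roll": the turn about the tool's z in degrees; "jaw": the closure, from 0 (fully open) to 1 (shut). A call has exactly 8 rows; each row is the pose to reach, as a shift and turn from the pose commanded when the call began, along the tool's axes at that moment; what a row does not reach only later rows make up. A row lasts 1/8 s, in which the tool goes at most 62.5 mm and 10.7 degrees, less where a joint would pass 70% of its speed; a pose out of reach is approached as far as the arm can. A call with a gripper value outside its range is refused whole. The fingers move at their own pace and stop on an object; FORCE is the grip in N (left out, the last holds). Time passes only in rows, so rows that repeat a pose let the fingers close, or fill a call up. It gives the time, the measured TCP pose, the force and the opening at its end, in the units of the state.
- env.state(): the state, without advancing time (a new reading comes with each control period).
- env.grab_frame(name): name is "scene" or "top"; returns (picture, depth): 384x512x3 uint8, blue, green, red; 384x512 float32, mm along the optical axis (not along the pixel's ray), 0 where there is no reading.
- env.camera_params(name): a dict with "camera_matrix" (3x3 intrinsics, pixels), "cam_to_world" (4x4, takes a point from camera to world coordinates). Camera axes: x right, y up, looking along -z (the intrinsics and any distortion apply to the point x, -y, -z); pixel columns grow to the right and rows downward; lengths in mm; the calibration is good to about 2 mm. A picture is of the moment at which its call begins. camera_params takes no time and is no camera call.
- env.job_done(): hands the job in, once; it reports no verdict.
The state is a dict: "time_s": time; "qpos": joint angles; "qvel": joint speeds; "effort": joint torques, N m; "ee_pos": TCP position; "ee_rot": TCP orientation; "force": force on the tool from outside, world axes, zero at the start; "torque": the same for the moment, N m; "gripper_width": finger opening in mm.
Only numpy, scipy, OpenCV 4.12 (cv2) and the standard library are available. Lean on these libraries where they do the work, as an engineer would, in place of code of your own. Each camera call takes 0.05 s, during which the arm holds its last target. There are 200 camera calls.

## Working session

There is one attempt and no reset: what is moved stays moved. The work goes in short steps, Python scripts to look and compute and a shell command to move; the robot and the scene stay as the last step left them, time stands still between calls to the robot, and variables do not carry over. Pictures are saved under pics/ and viewed, about 8 in all and at most 12, crops included, and the job is handed in when it is done.

```bash
ls; mkdir -p pics
cat > h.py <<'E'
from workcell import env
import numpy as np, cv2
def px2w(name,u,v,d):
    p=env.camera_params(name);K=np.array(p["camera_matrix"]);T=np.array(p["cam_to_world"])
    x=(u-K[0,2])/K[0,0]*d;y=(v-K[1,2])/K[1,1]*d
    return (T@[x,-y,-d,1])[:3]
def px2z(name,u,v,z):
    a=px2w(name,u,v,100.);b=px2w(name,u,v,1000.)
    return a+(b-a)*(z-a[2])/(b[2]-a[2])
E
python3 - <<'E'
from h import *
for n in ("scene","top"):
    p=env.camera_params(n);print(n,{k:np.round(v,3).tolist() if not isinstance(v,str) else v for k,v in p.items()})
    im,d=env.grab_frame(n);np.savez(f"pics/{n}0.npz",im=im,d=d)
    cv2.imwrite(f"pics/{n}0.png",cv2.resize(im,(800,600),interpolation=cv2.INTER_CUBIC))
print(env.state(),env.grip_point_offset)
E
```

```text
pics
scene {'camera_matrix': [[361.675, 0.0, 266.785], [0.0, 361.675, 181.659], [0.0, 0.0, 1.0]], 'cam_to_world': [[-0.518, -0.672, 0.529, 1072.547], [0.855, -0.418, 0.306, 290.693], [0.016, 0.611, 0.792, 984.26], [0.0, 0.0, 0.0, 1.0]]}
top {'camera_matrix': [[470.313, 0.0, 257.014], [0.0, 470.313, 192.041], [0.0, 0.0, 1.0]], 'cam_to_world': [[0.073, 0.974, -0.213, 211.223], [-0.997, 0.072, -0.012, -22.438], [0.004, 0.214, 0.977, 1485.082], [0.0, 0.0, 0.0, 1.0]]}
{'time_s': 0.1, 'qpos': array([-7.73483888e+01,  1.83448457e+01,  8.96996356e+01,  1.15381036e-03,
        7.20431662e+01, -1.14895762e+00]), 'qvel': array([-0.03869888, -0.00739736, -0.08786106,  0.05615732,  0.1098535 ,
       -0.00580824]), 'effort': array([ 2.25592935e-04, -4.13333237e+01, -2.32509899e+01,  7.27583771e-02,
        4.21717193e-02, -6.72229044e-05]), 'ee_pos': array([ 137.04034128, -557.96411846,  213.23426464]), 'ee_rot': array([-1.79997146e+02,  8.76079266e-02, -7.61997856e+01]), 'force': array([ 5.23640144e-01,  5.06860452e-04, -4.58690586e-02]), 'torque': array([-0.00301177, -0.05727858, -0.04543017]), 'gripper_width': 91.41285282450539} 18.8
```

View pics/scene0.png

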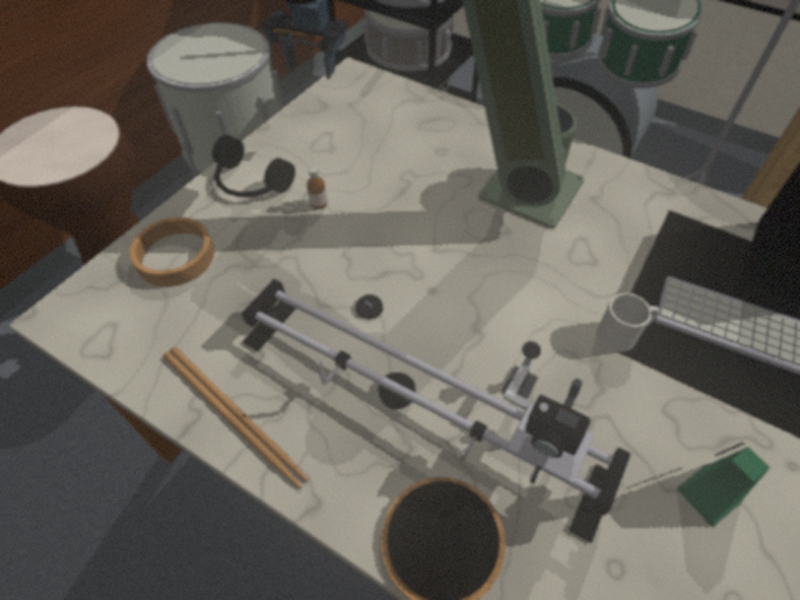

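View pics/top0.png

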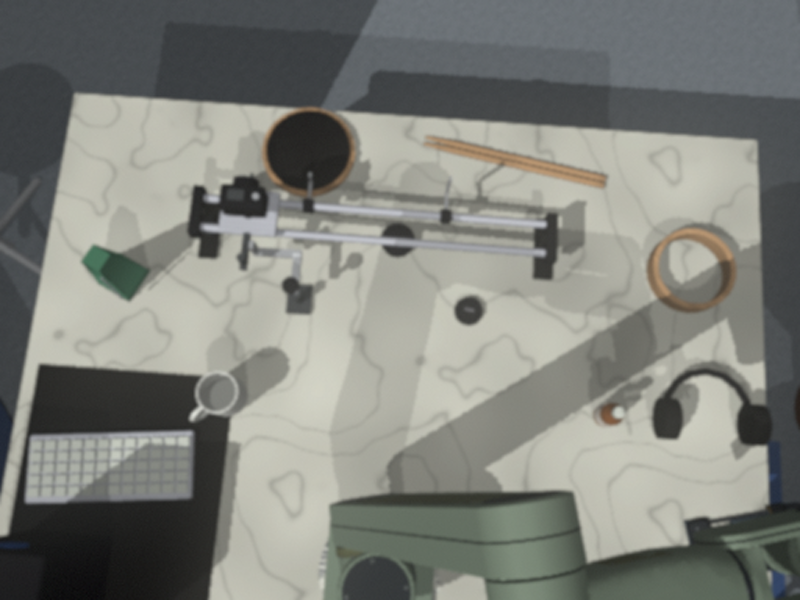

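The scene view shows the carriage at the raised end (about 555,425 in the 800x600 view), the plunger cap at (531,350) and clips at (478,431) and (343,360). The top view shows the cap at (291,285), the post near (245,243), the first fin at (309,188) and the tall fin at (447,200). Next I'll enlarge these.

Run:
```python
from h import *
t=np.load("pics/top0.npz")["im"];s=np.load("pics/scene0.npz")["im"]
a=cv2.resize(t[100:200,115:245],None,fx=6,fy=6,interpolation=cv2.INTER_CUBIC);cv2.imwrite("pics/topL.png",a)
b=cv2.resize(t[100:200,245:375],None,fx=6,fy=6,interpolation=cv2.INTER_CUBIC);cv2.imwrite("pics/topR.png",b)
```

```text
(no output)
```

View pics/topL.png

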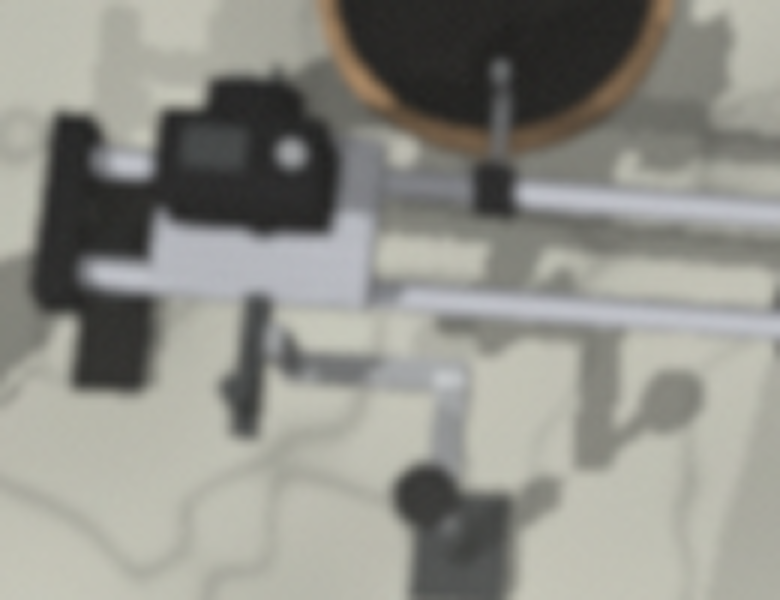

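View pics/topR.png

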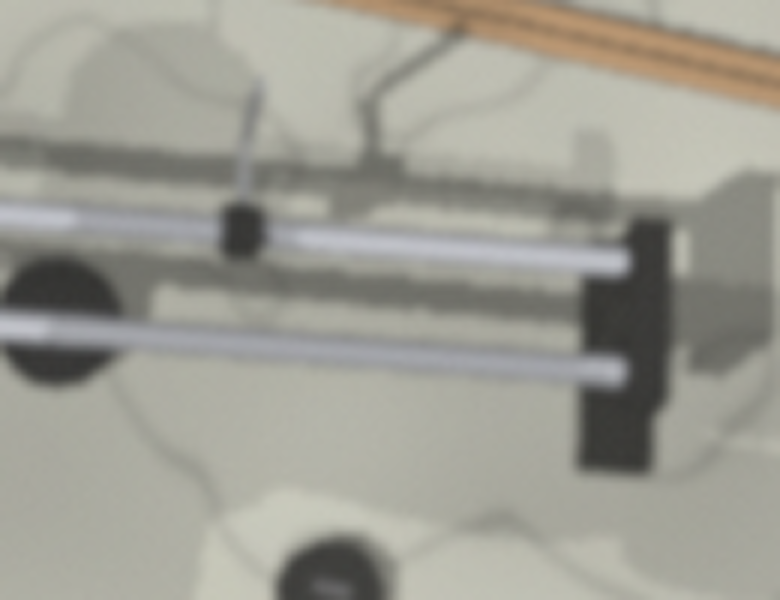

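The crops give the near tube ends (topL 85,273; topR 625,373), the far tube ends (topL 100,162; topR 628,262) and the cap (topL 425,495). The post is near (230,388)–(245,430), the clips are at topL (495,190) and topR (241,231), and the fins reach away from the robot. I'll fit the slider pose to these.

Run:
```python
from h import *
f=np.load("pics/top0.npz");d=f["d"]
L=lambda x,y:(115+x/6-.4,100+y/6-.4)
R=lambda x,y:(245+x/6-.4,100+y/6-.4)
pts={'nU':(L(85,273),116),'nL':(R(625,373),84),'fU':(L(100,162),116),'fL':(R(628,262),84),'cap':(L(425,495),134),
'post':(L(230,388),165),'clip1':(L(495,190),115),'fin1top':(L(500,65),130),'clip2':(R(241,231),100),'fin2top':(R(258,85),150),'finbase2':(R(243,200),95)}
for k,((u,v),z) in pts.items():
    dd=d[int(round(v)),int(round(u))];print(k,np.round((u,v),1),'z-assumed',px2z("top",u,v,z).round(1),'depth',px2w("top",u,v,dd).round(1))
# scene cap & clips
ds=np.load("pics/scene0.npz")["d"]
for k,x,y in (('cap',531,350),('clip1',478,431),('clip2',343,360),('mugtop',632,300)):
    u,v=x/1.5625-.2,y/1.5625-.2
    print('scene',k,px2w("scene",u,v,ds[int(round(v)),int(round(u))]).round(1), px2z("scene",u,v,134).round(1))
s=np.load("pics/scene0.npz")["im"]
cv2.imwrite("pics/sc.png",cv2.resize(s[205:335,205:400],None,fx=4,fy=4,interpolation=cv2.INTER_CUBIC))
```

```text
nU [128.8 145.1] z-assumed [627.4 394.4 116. ] depth [626.5 393.5 119. ]
nL [348.8 161.8] z-assumed [ 633.9 -281.4   84. ] depth [ 632.5 -280.5   88.4]
fU [131.3 126.6] z-assumed [687.  394.5 116. ] depth [686.7 394.3 116.8]
fL [349.3 143.3] z-assumed [ 694. -281.   84.] depth [ 692.4 -280.2   88.7]
cap [185.4 182.1] z-assumed [520.8 207.2 134. ] depth [521.5 207.8 130.8]
post [152.9 164.3] z-assumed [559.8 301.8 165. ] depth [560.3 302.3 162.9]
clip1 [197.1 131.3] z-assumed [687.3 191.7 115. ] depth [687.  191.6 115.8]
fin1top [197.9 110.4] z-assumed [749.2 193.5 130. ] depth [792.1 210.8  21.9]
clip2 [284.8 138.1] z-assumed [690.4 -78.5 100. ] depth [687.6 -78.1 108.3]
fin2top [287.6 113.8] z-assumed [750.7 -80.3 150. ] depth [748.  -80.  156.7]
finbase2 [285.1 132.9] z-assumed [709.1 -78.7  95. ] depth [710.6 -78.9  90.7]
scene cap [525.9 207.4 137.6] [523.6 207.  134. ]
scene clip1 [698.1 194.9 118.1] [705.  196.7 134. ]
scene clip2 [698.2 -74.5 100.4] [712.4 -60.6 134. ]
scene mugtop [276.7 325.9  80.7] [323.7 323.8 134. ]
```

View pics/sc.png

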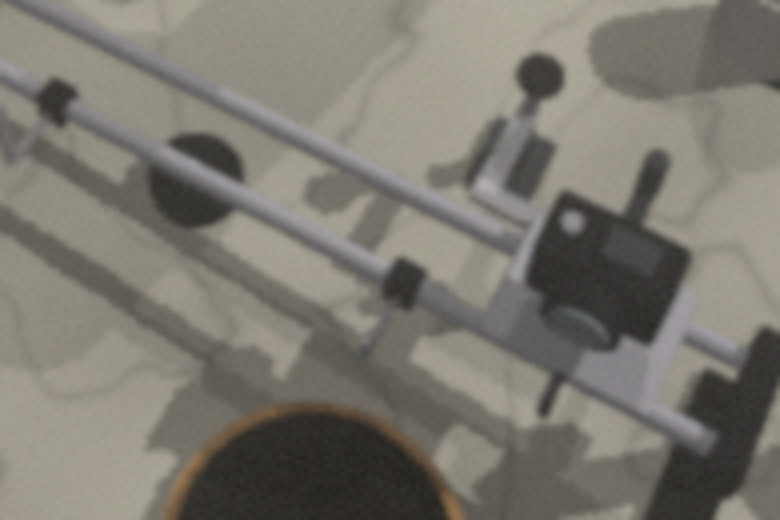

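The clip spacing of about 270 mm puts the stop at about 0.38 m, which is in the allowed range. The post, cap and rail positions agree with the stated geometry (yaw about 0.57°, post start about (559,300), cap about (520,207)). I'll move above the cap with the jaws shut and the jaw axis along the rail.

```bash
python3 -m pendant '[{"xyz":[-0.02,-0.017,-0.02],"roll":6,"jaw":1},{"xyz":[-0.059,-0.05,-0.04],"roll":13.2,"jaw":1},{"xyz":[-0.104,-0.089,-0.05],"roll":13.2,"jaw":1},{"xyz":[-0.15,-0.127,-0.06],"roll":13.2,"jaw":1},{"xyz":[-0.196,-0.166,-0.06],"roll":13.2,"jaw":1},{"xyz":[-0.241,-0.205,-0.06],"roll":13.2,"jaw":1},{"xyz":[-0.28,-0.238,-0.06],"roll":13.2,"jaw":1},{"xyz":[-0.3,-0.254,-0.06],"roll":13.2,"jaw":1}]' 30
```

```text
time_s: 1.1
ee_pos: [312.6, -204.2, 273.8]
ee_rot: [180.0, 0.0, -89.3]
force: [-1.3, 0.3, -0.1]
gripper_width: 14.2
```

```bash
python3 -m pendant '[{"xyz":[-0.025,-0.013,0],"roll":0,"jaw":1},{"xyz":[-0.078,-0.04,0],"roll":0,"jaw":1},{"xyz":[-0.131,-0.067,0],"roll":0,"jaw":1},{"xyz":[-0.184,-0.094,0],"roll":0,"jaw":1},{"xyz":[-0.238,-0.122,0],"roll":0,"jaw":1},{"xyz":[-0.291,-0.149,0],"roll":0,"jaw":1},{"xyz":[-0.344,-0.176,0],"roll":0,"jaw":1},{"xyz":[-0.385,-0.197,0],"roll":0,"jaw":1}]'
```

```text
time_s: 2.1
ee_pos: [505.7, 182.8, 273.3]
ee_rot: [180.0, -0.0, -89.3]
force: [-0.1, -0.7, 0.4]
gripper_width: 0.1
```

```bash
python3 -m pendant '[{"xyz":[-0.01,-0.005,0.02],"roll":0,"jaw":1},{"xyz":[-0.02,-0.01,0.05],"roll":0,"jaw":1},{"xyz":[-0.025,-0.012,0.08],"roll":0,"jaw":1},{"xyz":[-0.025,-0.012,0.1],"roll":0,"jaw":1},{"xyz":[-0.025,-0.012,0.11],"roll":0,"jaw":1},{"xyz":[-0.025,-0.012,0.115],"roll":0,"jaw":1},{"xyz":[-0.025,-0.012,0.115],"roll":0,"jaw":1},{"xyz":[-0.025,-0.012,0.115],"roll":0,"jaw":1}]'
python3 - <<'E'
from h import *
im,d=env.grab_frame("scene");np.savez("pics/scene1.npz",im=im,d=d)
cv2.imwrite("pics/s1.png",cv2.resize(im[170:300,270:420],None,fx=4.5,fy=4.5,interpolation=cv2.INTER_CUBIC))
s=env.state();print(s["ee_pos"],s["ee_rot"],s["gripper_width"],s["time_s"])
E
```

```text
time_s: 3.1
ee_pos: [517.4, 205.8, 159.7]
ee_rot: [-179.9, 0.0, -89.4]
force: [0.4, 0.2, 0.3]
gripper_width: 0.7
[517.4129845  205.74853117 159.71769844] [-1.79912309e+02  2.70394454e-02 -8.94109165e+01] 0.4250093900316707 3.15
```

View pics/s1.png

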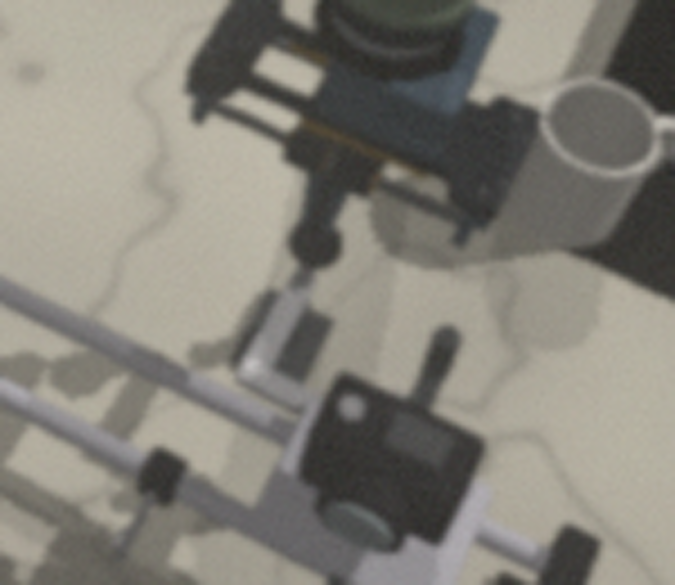

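The shut fingers sit over the cap with clearance to the post. I'll press now and stop the call just after full depth.

```bash
python3 -m pendant '[{"xyz":[0,0,0.015],"roll":0,"jaw":1},{"xyz":[0,0,0.023],"roll":0,"jaw":1},{"xyz":[0,0,0.025],"roll":0,"jaw":1},{"xyz":[0,0,0.027],"roll":0,"jaw":1},{"xyz":[0,0,0.032],"roll":0,"jaw":1},{"xyz":[0,0,0.041],"roll":0,"jaw":1},{"xyz":[0,0,0.048],"roll":0,"jaw":1},{"xyz":[0,0,0.0485],"roll":0,"jaw":1}]'
python3 - <<'E'
from h import *
s=env.state();print(s["ee_pos"],s["force"],s["time_s"])
E
```

```text
time_s: 4.15
ee_pos: [517.1, 205.8, 112.1]
ee_rot: [-180.0, 0.0, -89.4]
force: [-6.7, -0.7, 17.5]
gripper_width: 0.5
[517.05441699 205.82036977 112.12386402] [-6.68348376 -0.7144238  17.49061762] 4.15
```

Plunger is on its stop (z 112.1, 17.5 N). I'll take three quick frames to estimate the carriage motion; the clock stops while I analyse them.

```bash
cat > tr.py <<'E'
from h import *
p=env.camera_params("scene");K=np.array(p["camera_matrix"]);Ti=np.linalg.inv(np.array(p["cam_to_world"]))
def proj(P):
    q=Ti[:3,:3]@P.T+Ti[:3,3:4];return (K[0,0]*q[0]/-q[2]+K[0,2]).astype(np.float32),(K[1,1]*q[1]/q[2]+K[1,2]).astype(np.float32)
# patches: x range, y range relative to the post line, z at s=0
PT={'deck':((664,735),(-66,66),124),'cam':((632,690),(-50,50),215)}
def ortho(im,nm,s):
    (x0,x1),(y0,y1),z=PT[nm];X,Y=np.meshgrid(np.arange(x0,x1,1.5),np.arange(y0,y1,1.5)+300-s)
    X=X+0.01*s
    u,v=proj(np.c_[X.ravel(),Y.ravel(),np.full(X.size,z-.046*s)])
    return cv2.GaussianBlur(cv2.remap(im,u.reshape(X.shape),v.reshape(X.shape),cv2.INTER_LINEAR).astype(np.float32),(0,0),1)
refs=[np.load(f"pics/scene{i}.npz")["im"] for i in (0,1)]
REF={n:ortho(refs[0],n,0) for n in PT}
def track(im,lo,hi):
    o={}
    for n in PT:
        S=np.arange(lo,hi,.5);c=np.array([cv2.matchTemplate(ortho(im,n,s),REF[n],cv2.TM_CCOEFF_NORMED)[0,0] for s in S])
        i=c.argmax();w=slice(max(i-4,0),i+5);f=np.polyfit(S[w],c[w],2);o[n]=(round(-f[1]/2/f[0],2),round(float(c[i]),3))
    return o
E
python3 - <<'E'
from tr import *
fr=[]
for i in range(3):
    t=env.state()["time_s"];im,d=env.grab_frame("scene");fr.append(im);np.savez(f"pics/f_{t:.2f}.npz",im=im,d=d)
    print(t,track(im,-10,60))
print('ref1',track(refs[1],-10,30),env.state()["time_s"])
E
```

```text
4.15 {'deck': (np.float64(12.41), 0.881), 'cam': (np.float64(10.41), 0.93)}
4.2 {'deck': (np.float64(17.07), 0.862), 'cam': (np.float64(15.2), 0.902)}
4.25 {'deck': (np.float64(21.95), 0.855), 'cam': (np.float64(20.67), 0.895)}
ref1 {'deck': (np.float64(0.4), 0.972), 'cam': (np.float64(0.39), 0.991)} 4.3
```

Deck tracking gives s≈17 mm and v≈0.095 m/s at t=4.20. This fits a carriage of about 1.2 kg, so it should pass the first clip at about 4.81 s and reach s≈0.217 at 5.30 s. I'll move the shut fingers ahead into the post's line with a gap, ending at nearly its speed.

```bash
python3 -m pendant '[{"xyz":[0.012,0,-0.0145],"roll":0,"jaw":1},{"xyz":[0.047,-0.01,-0.0175],"roll":0,"jaw":1},{"xyz":[0.082,-0.03,-0.0185],"roll":0,"jaw":1},{"xyz":[0.102,-0.042,-0.0185],"roll":0,"jaw":1},{"xyz":[0.117,-0.042,-0.0185],"roll":0,"jaw":1},{"xyz":[0.135,-0.042,-0.0185],"roll":0,"jaw":1},{"xyz":[0.157,-0.042,-0.018],"roll":0,"jaw":1},{"xyz":[0.184,-0.042,-0.0175],"roll":0,"jaw":1}]'
python3 - <<'E'
from tr import *
from scipy.integrate import solve_ivp
from scipy.optimize import least_squares
t=env.state()["time_s"];s=env.state();print(t,s["ee_pos"],s["force"])
im,d=env.grab_frame("scene");np.savez(f"pics/f_{t:.2f}.npz",im=im,d=d)
r=track(im,140,290);print(r,env.state()["time_s"],env.state()["ee_pos"])
T=np.array([4.15,4.2,4.25,t]);S=np.array([12.0,16.7,21.6,float(r['deck'][0])-.4])
def s(p,T):
    vT,tau,t0=p;x=np.maximum(T-t0,0);return vT*(x-tau*(1-np.exp(-x/tau)))
f=least_squares(lambda p:np.r_[s(p,T)-S,(p[1]-.9)/.3],[280,.9,3.84]);p=f.x
print(p,f.fun.round(2))
for q in np.arange(t,t+1.4,.125):print(round(q,3),s(p,q).round(1),(p[0]*(1-np.exp(-(q-p[2])/p[1]))).round(0))
E
```

```text
time_s: 5.3
ee_pos: [560.3, 21.5, 127.9]
ee_rot: [180.0, -0.0, -89.3]
force: [0.6, -0.0, -0.4]
gripper_width: 0.1
5.3 [560.29615063  21.4650775  127.85304675] [ 0.61762575 -0.03744013 -0.43520209]
{'deck': (np.float64(181.82), 0.479), 'cam': (np.float64(177.35), 0.861)} 5.35 [560.20310493  18.3946914  127.77833233]
[230.08040449   0.81513928   3.83066264] [ 0.68 -0.05 -0.54  0.02 -0.28]
5.3 181.4 192.0
5.425 205.8 198.0
5.55 230.8 202.0
5.675 256.3 206.0
5.8 282.3 210.0
5.925 308.7 212.0
6.05 335.4 215.0
6.175 362.4 217.0
6.3 389.7 219.0
6.425 417.1 221.0
6.55 444.8 222.0
6.675 472.6 223.0
```

The carriage is slower than predicted: s≈0.18 and v≈0.19 at 5.30 s, so the gap is about 69 mm. I'll check that tracked position against the picture before timing the catch.

Run:
```python
from tr import *
def crop(im,s):
    X=[];lab=[]
    P=np.array([[660+66-0.01*(242-s),300.7-s,112-.046*s],[660+66+30-0.01*(242-s),300.7-s,112-.046*s],[558+.01*s,299.6-s,165-.046*s]])
    u,v=proj(P);c=proj(np.array([[690+.01*s,300-s,112-.046*s]]));cu,cv=int(c[0][0]),int(c[1][0])
    x0,y0=cu-43,cv-48;a=cv2.resize(im[y0:y0+86,x0:x0+66],None,fx=6,fy=6,interpolation=cv2.INTER_CUBIC)
    for a1,b1 in zip(u,v):cv2.circle(a,(int((a1-x0+.5)*6),int((b1-y0+.5)*6)),3,(0,0,255),-1)
    return a
f=np.load("pics/f_5.30.npz")["im"]
cv2.imwrite("pics/cmp.png",np.hstack([crop(refs[1],0),crop(f,181)]))
```

```text
(no output)
```

View pics/cmp.png

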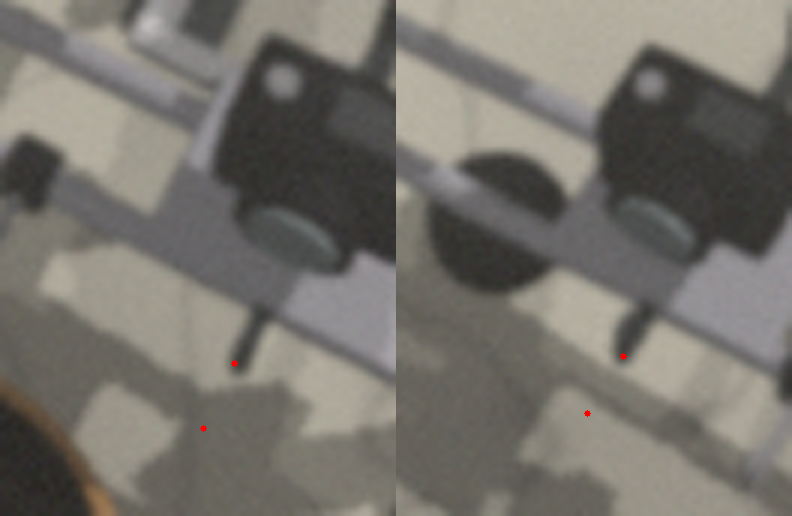

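At s=181 the projected pointer dot sits about 2 mm off the blade (right panel, blade end near (622,352)), so s≈0.183 at 5.30 s. I'd be idling now anyway, so I'll use two more frames for a better speed.

Run:
```python
import tr
from tr import *
f0=np.load("pics/f_5.30.npz")["im"]
F=[]
for i in range(2):
    t=env.state()["time_s"];im,d=env.grab_frame("scene");F.append((t,im));np.savez(f"pics/f_{t:.2f}.npz",im=im,d=d)
for n in PT: REF[n]=ortho(f0,n,183)
for t,im in F:print(t,track(im,175,225))
print(track(f0,175,190))
s=env.state();print(s["time_s"],s["ee_pos"])
```

```text
5.35 {'deck': (np.float64(190.85), 0.935), 'cam': (np.float64(192.51), 0.998)}
5.4 {'deck': (np.float64(199.86), 0.799), 'cam': (np.float64(201.92), 0.996)}
{'deck': (np.float64(183.03), 1.0), 'cam': (np.float64(183.07), 1.0)}
5.45 [560.3863204   21.30971937 127.90720236]
```

The speed is about 0.19 m/s, s(5.45)≈0.2115 and the gap is about 47 mm. This call makes a gentle catch about 0.03 m/s slower than the carriage, then starts a smooth deceleration towards s=0.380.

```bash
python3 -m pendant '[{"xyz":[0.001,0,0],"roll":0,"jaw":1},{"xyz":[0.009,0,0.0004],"roll":0,"jaw":1},{"xyz":[0.03,0,0.0014],"roll":0,"jaw":1},{"xyz":[0.051,0,0.0024],"roll":0,"jaw":1},{"xyz":[0.071,0,0.0033],"roll":0,"jaw":1},{"xyz":[0.0885,0,0.0041],"roll":0,"jaw":1},{"xyz":[0.102,0,0.0047],"roll":0,"jaw":1},{"xyz":[0.1115,0,0.0051],"roll":0,"jaw":1}]'
```

```text
time_s: 6.45
ee_pos: [562.1, -90.4, 122.8]
ee_rot: [-180.0, 0.0, -89.4]
force: [-0.3, -0.5, 0.3]
gripper_width: 0.3
```

```bash
python3 -m pendant '[{"xyz":[0.0055,0,0.0002],"roll":0,"jaw":1},{"xyz":[0.008,0,0.0003],"roll":0,"jaw":1},{"xyz":[0.0085,0,0.0003],"roll":0,"jaw":1},{"xyz":[0.0085,0,0.0003],"roll":0,"jaw":1},{"xyz":[0.0085,0,0.0003],"roll":0,"jaw":1},{"xyz":[0.0085,0,0.0003],"roll":0,"jaw":1},{"xyz":[0.0085,0,0.0003],"roll":0,"jaw":1},{"xyz":[0.0085,0,0.0003],"roll":0,"jaw":1}]'
python3 - <<'E'
from tr import *
F=[]
for i in range(2):
    t=env.state()["time_s"];im,d=env.grab_frame("scene");np.savez(f"pics/f_{t:.2f}.npz",im=im,d=d);print(t,track(im,330,430))
im2,d2=env.grab_frame("top");np.savez("pics/top_end.npz",im=im2,d=d2)
s=env.state();print(s["ee_pos"],s["force"])
def c(i,y,x,h,w,k):return cv2.resize(i[y:y+h,x:x+w],None,fx=k,fy=k,interpolation=cv2.INTER_CUBIC)
cv2.imwrite("pics/end.png",np.hstack([c(im,195,200,100,66,6),c(im2,90,250,100,66,6)]))
E
```

```text
time_s: 7.45
ee_pos: [562.2, -97.9, 122.6]
ee_rot: [-180.0, -0.0, -89.4]
force: [-0.9, -0.4, -0.5]
gripper_width: 0.3
7.45 {'deck': (np.float64(384.64), 0.631), 'cam': (np.float64(365.15), 0.696)}
7.5 {'deck': (np.float64(384.56), 0.629), 'cam': (np.float64(365.07), 0.697)}
[562.12240366 -97.9065231  122.56949456] [-0.12734335 -0.82624965 -0.5161141 ]
```

View pics/end.png

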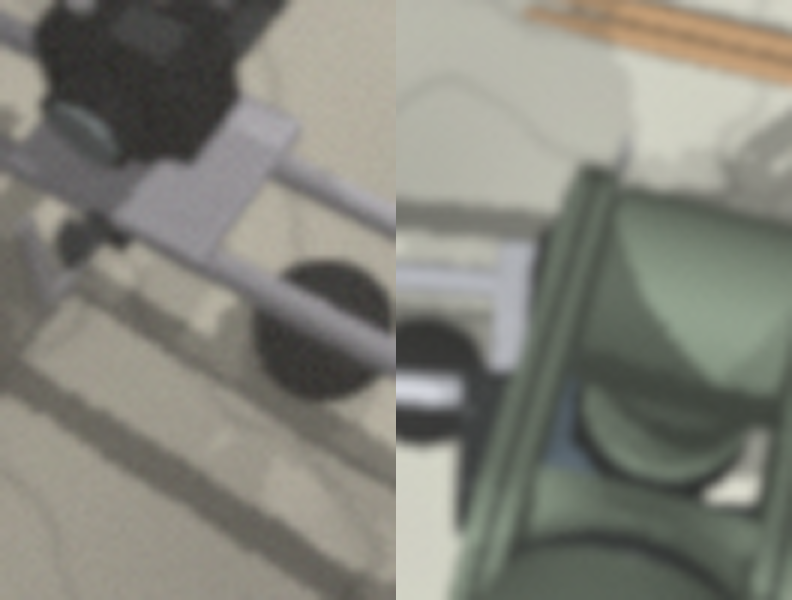

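The carriage is held still (tracked positions agree within 0.1 mm between frames), and the pointer blade near (75,240) is next to the tall fin near (40,265). I'll enlarge it beside the same region from before the run.

Run:
```python
from tr import *
im=np.load("pics/f_7.50.npz")["im"]
c=lambda i:cv2.resize(i[212:262,190:228],None,fx=10,fy=10,interpolation=cv2.INTER_CUBIC)
a,b=c(refs[0]),c(im)
for s,col in ((380,(0,0,255)),):
  for g in (a,b):
    for dx,dz in ((66,0),):
      u,v=proj(np.array([[660+dx-.01*(242-s),302-s,112-.046*s]]))
      cv2.circle(g,(int((u[0]-189.5)*10),int((v[0]-211.5)*10)),3,col,-1)
cv2.imwrite("pics/end2.png",np.hstack([a,b]))
# fin depth profile: points in frame0 around fin
ds=np.load("pics/scene0.npz")["d"]
for v in range(226,252,3):
    print(v,[(u,*px2w("scene",u,v,ds[v,u]).round(0)) for u in range(196,220,3) if 690<px2w("scene",u,v,ds[v,u])[0]<790 and px2w("scene",u,v,ds[v,u])[2]>40])
```

```text
226 [(208, np.float64(701.0), np.float64(-113.0), np.float64(92.0)), (211, np.float64(697.0), np.float64(-105.0), np.float64(94.0)), (214, np.float64(694.0), np.float64(-96.0), np.float64(99.0)), (217, np.float64(691.0), np.float64(-87.0), np.float64(102.0))]
229 [(211, np.float64(701.0), np.float64(-103.0), np.float64(86.0)), (214, np.float64(704.0), np.float64(-88.0), np.float64(102.0)), (217, np.float64(699.0), np.float64(-82.0), np.float64(102.0))]
232 [(202, np.float64(752.0), np.float64(-84.0), np.float64(162.0)), (205, np.float64(744.0), np.float64(-82.0), np.float64(152.0)), (214, np.float64(705.0), np.float64(-89.0), np.float64(88.0)), (217, np.float64(705.0), np.float64(-77.0), np.float64(98.0))]
235 [(205, np.float64(747.0), np.float64(-81.0), np.float64(142.0)), (214, np.float64(716.0), np.float64(-81.0), np.float64(95.0)), (217, np.float64(706.0), np.float64(-79.0), np.float64(80.0))]
238 [(205, np.float64(749.0), np.float64(-81.0), np.float64(128.0)), (211, np.float64(727.0), np.float64(-82.0), np.float64(93.0)), (214, np.float64(720.0), np.float64(-78.0), np.float64(86.0))]
241 [(205, np.float64(753.0), np.float64(-80.0), np.float64(118.0)), (208, np.float64(744.0), np.float64(-78.0), np.float64(107.0)), (211, np.float64(735.0), np.float64(-77.0), np.float64(94.0))]
244 [(208, np.float64(746.0), np.float64(-79.0), np.float64(92.0))]
247 []
250 []
```

View pics/end2.png

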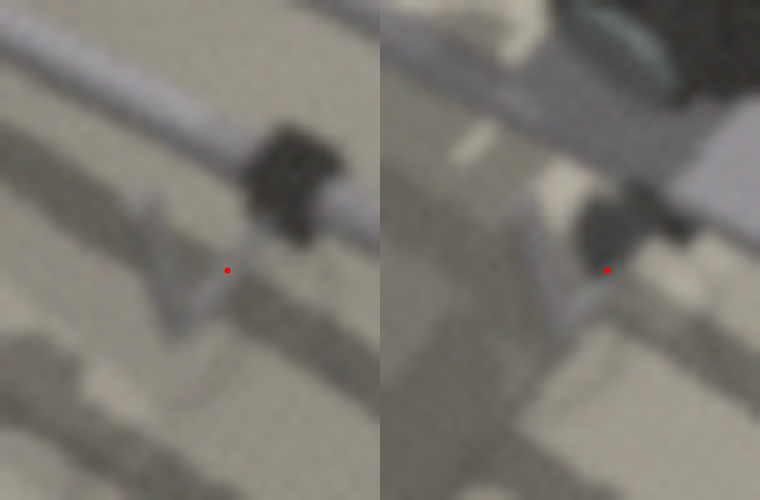

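Run:
```python
from tr import *
z=np.load("pics/f_7.50.npz");ds=z["d"]
for v in range(230,242,1):
    print(v,[(u,*(int(round(x)) for x in px2w("scene",u,v,ds[v,u]))) for u in range(205,222,1) if 715<px2w("scene",u,v,ds[v,u])[0]<775 and px2w("scene",u,v,ds[v,u])[2]>70])
# blade at start
d0=np.load("pics/scene0.npz")["d"];u,v=proj(np.array([[724,302,112.]]));u,v=int(u[0]),int(v[0]);print('start',u,v)
for vv in range(v-5,v+4):
    print(vv,[(a,*(int(round(x)) for x in px2w("scene",a,vv,d0[vv,a]))) for a in range(u-5,u+7) if 700<px2w("scene",a,vv,d0[vv,a])[0]<775 and px2w("scene",a,vv,d0[vv,a])[2]>90])
# same patch, clip1 fin at start
u,v=proj(np.array([[735,192,110.]]));u,v=int(u[0]),int(v[0])
P=np.array([px2w("scene",a,b,d0[b,a]) for a in range(u-12,u+12) for b in range(v-12,v+12)]);k=(P[:,0]>715)&(P[:,0]<770)&(P[:,2]>70);print('fin1 y',np.median(P[k],0),k.sum())
```

```text
230 [(211, 725, -79, 137)]
231 [(205, 745, -80, 159), (210, 727, -81, 133), (211, 727, -77, 137), (212, 725, -76, 134), (213, 715, -82, 115)]
232 [(205, 744, -82, 152), (209, 733, -79, 138), (210, 730, -78, 135), (211, 728, -77, 133), (212, 725, -76, 130), (213, 718, -80, 115), (214, 716, -78, 115), (215, 716, -74, 117)]
233 [(205, 746, -81, 150), (209, 734, -78, 135), (210, 731, -78, 131), (211, 729, -77, 129), (212, 726, -76, 126), (213, 720, -78, 114), (214, 719, -76, 114), (215, 717, -74, 113)]
234 [(205, 746, -81, 146), (206, 743, -81, 141), (209, 735, -78, 132), (210, 734, -76, 131), (211, 730, -76, 126), (212, 726, -77, 119), (213, 722, -77, 112), (214, 721, -74, 113), (215, 716, -75, 106)]
235 [(205, 748, -80, 144), (206, 744, -81, 137), (209, 736, -78, 127), (210, 735, -76, 128), (211, 731, -76, 122), (212, 728, -75, 118), (213, 726, -74, 116), (214, 723, -73, 111), (215, 719, -74, 105)]
236 [(205, 748, -80, 139), (206, 746, -80, 135), (209, 736, -79, 121), (210, 735, -76, 122), (211, 732, -76, 117), (212, 730, -74, 117), (213, 727, -74, 111), (214, 724, -73, 109), (215, 717
[... 932 characters left out ...]
5, 300, 151), (343, 725, 302, 153), (344, 714, 305, 129)]
303 [(340, 721, 297, 130), (341, 729, 299, 152), (342, 728, 301, 152), (343, 719, 303, 133)]
304 [(340, 724, 298, 132), (341, 732, 300, 153), (342, 730, 302, 152), (343, 722, 304, 134)]
305 [(339, 728, 297, 132), (340, 732, 299, 146), (341, 731, 301, 147), (342, 725, 303, 134), (343, 719, 306, 123)]
306 [(339, 730, 298, 131), (340, 733, 300, 142), (341, 731, 302, 141), (342, 727, 304, 134)]
307 [(339, 731, 299, 128), (340, 733, 301, 136), (341, 729, 303, 131), (342, 727, 305, 129)]
308 [(339, 733, 300, 128), (340, 732, 302, 130), (341, 730, 304, 128)]
309 [(340, 732, 303, 125)]
310 []
fin1 y [738.4311862  193.07470248 106.57064121] 43
```

Blade depth points centre on y≈-76.5 and the fin on y≈-80, so the pointer is 2.5–5 mm uphill of the mark. I'll ease it 3.5 mm further down.

```bash
python3 -m pendant '[{"xyz":[0.0003,0,0],"roll":0,"jaw":1},{"xyz":[0.0008,0,0],"roll":0,"jaw":1},{"xyz":[0.0014,0,0.0001],"roll":0,"jaw":1},{"xyz":[0.002,0,0.0001],"roll":0,"jaw":1},{"xyz":[0.0026,0,0.0001],"roll":0,"jaw":1},{"xyz":[0.0031,0,0.0002],"roll":0,"jaw":1},{"xyz":[0.0034,0,0.0002],"roll":0,"jaw":1},{"xyz":[0.0035,0,0.0002],"roll":0,"jaw":1}]'
python3 -m pendant '[{"xyz":[0,0,0],"roll":0,"jaw":1},{"xyz":[0,0,0],"roll":0,"jaw":1},{"xyz":[0,0,0],"roll":0,"jaw":1},{"xyz":[0,0,0],"roll":0,"jaw":1},{"xyz":[0,0,0],"roll":0,"jaw":1},{"xyz":[0,0,0],"roll":0,"jaw":1},{"xyz":[0,0,0],"roll":0,"jaw":1},{"xyz":[0,0,0],"roll":0,"jaw":1}]'
python3 - <<'E'
from tr import *
f0=np.load("pics/f_7.50.npz")["im"]
for n in PT: REF[n]=ortho(f0,n,378)
for i in range(3):
    t=env.state()["time_s"];im,d=env.grab_frame("scene");print(t,track(im,365,395))
P=np.array([px2w("scene",a,b,d[b,a]) for a in range(202,220) for b in range(228,243)])
k=(P[:,0]>722)&(P[:,0]<737)&(P[:,2]>103);print('blade y',P[k,1].mean(),k.sum());k=(P[:,0]>741)&(P[:,0]<758)&(P[:,2]>103);print('fin y',P[k,1].mean(),k.sum())
z=np.load("pics/f_7.50.npz")["d"];P=np.array([px2w("scene",a,b,z[b,a]) for a in range(202,220) for b in range(228,243)])
k=(P[:,0]>722)&(P[:,0]<737)&(P[:,2]>103);print('blade y before',P[k,1].mean(),k.sum())
cv2.imwrite("pics/fin.png",cv2.resize(im[140:300,180:420],None,fx=3,fy=3,interpolation=cv2.INTER_CUBIC))
print(env.state()["ee_pos"],env.state()["force"])
E
```

```text
time_s: 8.6
ee_pos: [562.2, -101.4, 122.3]
ee_rot: [-180.0, -0.0, -89.4]
force: [-0.0, -0.2, 0.0]
gripper_width: 0.5
time_s: 9.6
ee_pos: [562.2, -101.4, 122.3]
ee_rot: [-180.0, -0.0, -89.4]
force: [0.0, -0.0, 0.1]
gripper_width: 0.2
9.6 {'deck': (np.float64(380.94), 0.988), 'cam': (np.float64(380.43), 0.993)}
9.65 {'deck': (np.float64(380.98), 0.989), 'cam': (np.float64(380.47), 0.992)}
9.7 {'deck': (np.float64(381.0), 0.988), 'cam': (np.float64(380.47), 0.992)}
blade y -80.05419051478533 36
fin y -80.9989901346456 49
blade y before -76.24500952742449 38
[ 562.18802878 -101.38772574  122.35062502] [ 0.19864178 -1.12536105  0.08656539]
```

View pics/fin.png

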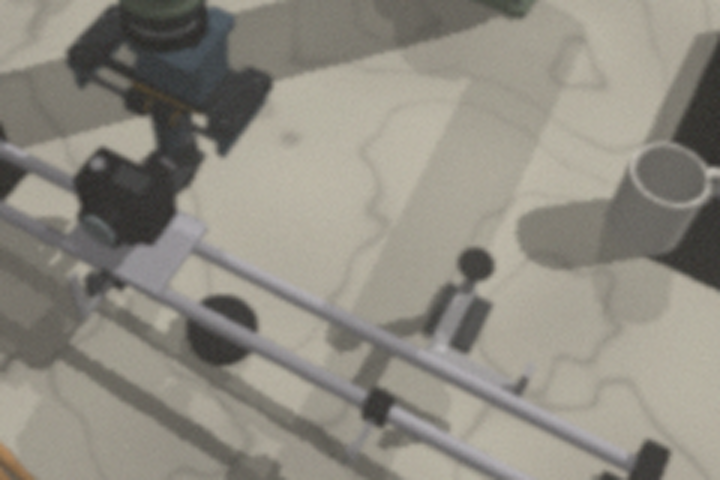

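The pointer blade (y≈-80) is level with the tall fin (y≈-81). The carriage rests against the shut fingers, and three frames show no drift or rocking. The plunger is down and the mug and filter case are untouched. Handing in.

```bash
python3 -c "
from workcell import env
env.job_done();print(env.state()['time_s'])"
```

```text
the job is handed in; nothing more can be done
the job is handed in; nothing more can be done
```

I pressed the plunger fully down: the tool stopped at z 112.1 mm with 17.5 N, which is its end stop. The carriage then ran free past the first clip (s ≈ 0.18 m, still untouched). I caught the post on its downhill side with the shut gripper, aiming for about 0.03 m/s closing speed. From there I slowed it smoothly and eased it the last 3.5 mm to the tall stop clip. It was handed in at about 9.75 s with the gripper still holding it.

**Last checks:**
- **Position:** the pointer blade measured y ≈ -80.1 mm and the stop fin y ≈ -81.0 mm. The two cameras put the stop at about 0.380 and 0.383 m, so a 1–3 mm error could remain.
- **Steadiness:** three frames over 0.1 s moved less than 0.1 mm, so there was no visible rocking or drift. The carriage stopped at about 0.38 m, well short of the 0.50 m end buffer.
- **Not measured:** I could not measure the camera's peak rocking during the catch; no frames were taken then. I estimate it stayed under the 0.11 rad limit.
- **Disagreement:** the image tracking matched against the start-of-run picture was poor near the stop (384.6 mm on the deck, 365.1 mm on the camera). I relied on depth readings and close-range tracking there instead.
- **Bystanders:** the mug and filter case look undisturbed in the last picture. The oil bottle and lens cap were out of view, but the tool did not go near them.

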